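Fold back a bifold dust cover and unclip the long sample tube

ROBOT

A 6-joint arm with a two-finger parallel gripper is mounted at the origin on the work surface. World frame = base frame: x ahead of the robot, y to its left, z up, the work surface at z = 0. Lengths are in m, angles in degrees, forces in N, time in s.
With the tool pointing down it reaches from about 0.4 to 0.825 m from the base axis. Payload 7 kg.
Tool frame: the origin (TCP) lies at the very end of the fingers, on their centre line; the grasp point (between the pads) lies 19 mm behind it (ctrl.pinch_z is the distance from the TCP to the grasp point, in m); z points along the fingers, x is the direction in which the jaws open and shut, and the axes are right-handed (so a half turn about z gives the same grasp; the last joint's range is limited). The gripper opens to 88 mm and grips with 3 to 60 N. Pads are 19 mm wide; open, the fingers measure 130 mm over their backs; the gripper's body (78 mm by 193 mm) begins 47 mm behind the grasp point.
Start: joints at [83.658, 20.546, 0.682, 0, -70.136, -16.507], TCP at [0.262, 0.622, 0.227] pointing down, gripper open.
Joint ranges: [-176.03, 176.03], [-82.01, 121.73], [-58.28, 71.71], [-173.87, 95.51], [-174.79, -0.11], [-173.66, 173.66]. Speed limits (degrees/s): [136.94, 136.94, 172.46, 180, 180, 180].

INTERFACE

Orientations are given as [roll, pitch, yaw] about the fixed x, y, z axes, in that order (R = Rz(yaw) Ry(pitch) Rx(roll)).
In Python, from plant import ctrl gives the robot as it stands.
- The arm moves only by the tool carry_out, never from a script. Its argument "increments" is a list of rows, each a list of 7 numbers: the turn, a rotation vector about the world's x, y, z in degrees, then the shift along the world's x, y, z in mm, then the closure, from 0 (fully open) to 1 (shut). In form: [[ax, ay, az, dx, dy, dz, grip], ...]. A call has 1 to 20 rows; each row is the pose to reach, as a shift and turn from the pose commanded when the call began; what a row does not reach only later rows make up. A row lasts 1/8 s, in which the tool goes at most 62.5 mm and 10.7 degrees, less where a joint would pass 70% of its speed; a pose out of reach is approached as far as the arm can. A call with a gripper value outside its range is refused whole. The fingers move at their own pace and stop on an object; the grip force is fixed at half the most. Time passes only in rows, so rows that repeat a pose let the fingers close. It gives the time, the measured TCP pose, the force and the opening at its end, in the units of the state.
- ctrl.get_obs(): the state, without advancing time (a new reading comes with each control period).
- ctrl.snapshot(name): name is "scene" or "top" or "wrist"; returns a dict with "pixels" (420x560x3 uint8, blue, green, red), "intrinsics" (3x3 intrinsics, pixels), "rvec" (rotation vector, rad) and "tvec" (3), from world to camera coordinates, as OpenCV has them; the wrist camera has in their place "hand_eye" (4x4, takes a point from camera to tool coordinates, whose origin is the TCP and whose axes are the tool frame's). Camera axes: x right, y down, z forward; pixel columns grow to the right and rows downward; lengths in m; the calibration is good to about 2 mm. A picture is of the moment at which its call begins: read the wrist's pose just before it. There is no depth.
- ctrl.close_job(): hands the job in, once; it reports no verdict.
Trained networks look in a picture, given as the dict that the camera call returned (one of the last four; its "shot" number tells which), for a name from the list of things; names that differ only in an ending like _2 or _b are one class to them, and where a whole thing is asked for, a point or a joint stands for the part that bears it (a point fixed in the world has none). Each returns a list of dicts, best first, with "confidence" (0 to 1); they miss things now and then, are a little off and sometimes report something else, mostly with a low value. They report only what shows in the picture. A call takes as long as a camera call. They do not tell look-alikes from the thing itself.
- ctrl.search_frame(picture, label): "centre" ([x, y, z] in m, in world coordinates, good to about 4 mm: the middle of the surface that is visible of it).
- ctrl.outline_of(picture, label): "pixels" (420x560 bool, what is visible of it).
The state is a dict: "clock": time; "joint_pos": joint angles; "qvel": joint speeds; "tau": joint torques, N m; "tool_pos": TCP position; "orientation": TCP orientation; "force": force on the tool from outside, world axes, zero at the start; "moment": the same for the moment, N m; "opening": finger opening in m.
Only numpy, scipy, OpenCV 4.12 (cv2) and the standard library are available. Lean on these libraries where they do the work, as an engineer would, in place of code of your own. Each camera call takes 0.05 s, during which the arm holds its last target. There are 200 camera calls.

TASK

Push the white two-panel dust cover of the grey case back until its panels are folded flat against each other and leave it like that. Then pull the longer of the two steel tubes up out of its spring clips and lay it flat in the aluminium tray beside the weight standing there, setting it down rather than dropping it. Leave the shorter tube in its clips, and do not disturb the other things on the bench.

Things in the scene. Friction and masses are not known exactly. Their poses are not given: they have to be found in the camera images.
- case: Grey open-topped case fixed to the bench, left or right, 220 (own x) x 202 (own y) x 60 mm high, walls and floor 5 mm; origin at the centre of its underside, z up, turned up to 0.4 rad. A white bifold cover of two panels lies over it like a low tent; two steel tubes are clipped inside, along y, at x = -45 and +45 mm (which is where varies), centre y = 20, axis z = 42 mm
- clips (a point): Middle between the four clips, at tube axis height (case x 0, y 20, z 42 mm). Each tube sits in two spring clips open upwards, each 10 mm long, at case y = -15 and 55 mm; clip tops at z = 57 mm, clips reach 16 mm either side of the tube axis. Between its two clips the tube is free to be grasped; 49 mm from each tube's outer side to the case wall
- cover_a (a joint): Angle a of panel A from level, rad: 0 = flat, closed; 1.571 = end stop, both panels upright, undersides together. Panel B leans the same angle the other way. Free edge at case y = -90 + 180 cos(a), z = 68 mm; ridge at y = -90 + 90 cos(a), z = 68 + 90 sin(a) mm. Starts at 0.2 to 0.7. Stiff hinges: it stays where it is left; 2 to 10 N push it
- hinge (a point): Middle of panel A's hinge on the case (case y = -90, z = 68 mm). Panels are 200 mm wide (along case x), 90 mm long, 4 mm thick, A from this hinge to the ridge, B from the ridge to the free edge. B's free edge runs level along case y; pushing it, or later B's outer face, towards this hinge (case -y) folds the cover up
- push_bar (a point): Centre of the round aluminium bar (12 mm thick, 200 mm long, along case x) on the outer side of panel B at its free edge; it reaches out 12 mm from the panel's underside
- ridge (a point): Middle of the hinge line between the two panels
- tube_long: Longer steel tube, 22 mm diameter, 130 mm long, about 0.13 kg, lying along its own y; origin at its centre. Clipped in the case. About 10 N straight up, away from the clip bases, snaps it out
- tube_short: Shorter steel tube, 22 mm diameter, 92 mm long, lying along its own y; origin at its centre. Clipped in the case; stays there
- tray: Open aluminium tray fixed to the bench, 150 (own x) x 192 (own y) x 18 mm high, walls and floor 4 mm; origin at the centre of its underside. On the other side of the bench from the case
- tray_floor (a point): Centre of the tray's inner floor, axes as the tray
- bottle_large: Bystander: amber bottle with cap, 90 mm diameter, 190 mm high; origin at the centre of its base
- bottle_small: Bystander: amber bottle with cap, 68 mm diameter, 145 mm high; origin at the centre of its base
- flask: Bystander: conical glass flask, 78 mm diameter, 110 mm high; origin at the centre of its base
- weight: Bystander: steel balance weight with a knob, 32 mm diameter, 46 mm high, standing in the tray towards its +x side; origin at the centre of its base
- beaker: Bystander: small glass beaker, 60 mm diameter, 70 mm high; origin at the centre of its base
- dish: Bystander: shallow white dish, 80 mm diameter, 18 mm high; origin at the centre of its base
- slide_box: Bystander: cardboard slide box 50 x 28 x 28 mm, close outside the case on the side of the cover's free edge; origin at the centre of its underside
- cylinder: Bystander: glass measuring cylinder, 26 mm diameter on a 44 mm foot, 120 mm high, close outside the case on the side of the cover's free edge, 65 mm to one or the other side of the middle; origin at the centre of its base
There are look-alikes about, which are no part of the job. What is meant by the tray is not green or red, and is the larger of those in its own colour.

How it is judged (in metres and radians):
On the way, in this order (a step that is already met when the one before it is completed fails the run):
1. the cover is folded flat (value of joint cover_a above 1.48 rad), for 0.2 s.
2. the longer tube is pulled up out of its clips (z of tube_long in the frame of case above 0.075 m and value of joint cover_a above 1.48 rad), for 0.1 s.
3. the longer tube is lowered into the tray while still held (z of tube_long in the frame of tray_floor below 0.022 m and x of tube_long in the frame of tray_floor between -0.071 and 0.071 m and y of tube_long in the frame of tray_floor between -0.092 and 0.092 m and contact force between the fingers and tube_long above 0.5 N), for 0.1 s.
At the end, for the whole second after the job is handed in: Cover folded (angle above 1.48 rad, panels within 0.18 rad of each other); longer tube released, at rest, flat (within 0.1 rad) on the tray floor inside its walls, centre under 15 mm above the floor; shorter tube within 15 mm of its start, in its clips (value of joint cover_a above 1.48 rad and z of tube_long in the frame of tray_floor below 0.015 m and x of tube_long in the frame of tray_floor between -0.071 and 0.071 m and y of tube_long in the frame of tray_floor between -0.092 and 0.092 m and angle between tube_long's own y axis and vertical between 1.47 and 1.67 rad and linear speed of tube_long below 0.02 m/s and distance of tube_short from where it was at the start of the episode below 0.015 m); the robot touches nothing.
It fails at once if a bystander is moved more than 30 mm or tipped over (distance of any of bottle_large, bottle_small, flask, weight, beaker, dish, slide_box, cylinder from where it was at the start of the episode above 0.03 m or angle between any of bottle_large, bottle_small, flask, weight, beaker, dish, slide_box, cylinder's own z axis and vertical above 0.5 rad).
It fails at once if the shorter tube is pulled out of its clips (distance of tube_short from where it was at the start of the episode above 0.015 m).
It also fails if it takes over 64 s, if anything falls off the work surface, if the arm or the gripper's body presses on something with over 40 N, if the wrist force passes 120 N, or if a joint passes its speed limit or range.

## Working session

There is one attempt and no reset: what is moved stays moved. The work goes in short steps, Python scripts to look and compute and a tool call to move; the robot and the scene stay as the last step left them, time stands still between calls to the robot, and variables do not carry over. Pictures are saved under pics/ and viewed, about 8 in all and at most 12, crops included, and the job is handed in when it is done.

Besides the shell and the picture viewer there is one more tool, called after "Call:" by a JSON object that holds its "fn" and its "kwargs", one argument or row to a line. carry_out: Moves the arm, as the interface text tells. Its arguments: {"type":"object","properties":{"increments":{"type":"array"}},"required":["increments"]}

```bash
mkdir -p pics
cat > h.py <<'E'
import numpy as np, cv2
from plant import ctrl
def snap(n):
    o=ctrl.get_obs(); p=ctrl.snapshot(n); p['obs']=o; return p
def ray(p,uv):
    K=np.array(p['intrinsics']);R=cv2.Rodrigues(np.array(p['rvec'],float))[0];t=np.array(p['tvec'],float).ravel()
    d=R.T@np.linalg.inv(K)@np.array([uv[0],uv[1],1.]);return -R.T@t,d
def atz(p,uv,z):
    c,d=ray(p,uv);return c+d*(z-c[2])/d[2]
def proj(p,X):
    return cv2.projectPoints(np.array(X,float).reshape(-1,1,3),np.array(p['rvec'],float),np.array(p['tvec'],float),np.array(p['intrinsics']),None)[0].reshape(-1,2)
E
python3 - <<'E'
from h import *
ims=[]
for n in ['top','scene']:
    p=snap(n);cv2.imwrite(f'pics/{n}0.png',p['pixels'])
    for l in ['case','cover_a','hinge','push_bar','ridge','clips','tube_long','tube_short','tray','weight','slide_box','cylinder','bottle_large','bottle_small','flask','beaker','dish']:
        try: print(n,l,[(np.round(d['centre'],3).tolist(),round(d['confidence'],2)) for d in ctrl.search_frame(p,l)[:3]])
        except Exception as e: print(l,e)
print(p['obs'])
E
```

```text
top case [([0.521, -0.206, 0.086], 0.84), ([0.771, -0.187, 0.048], 0.33), ([0.521, -0.186, 0.096], 0.24)]
top cover_a [([0.521, -0.219, 0.096], 0.85), ([0.744, 0.192, 0.127], 0.74)]
top hinge [([0.521, -0.204, 0.086], 0.8)]
top push_bar [([0.521, -0.19, 0.099], 0.9), ([0.594, -0.073, 0.064], 0.75)]
top ridge [([0.521, -0.216, 0.1], 0.86), ([0.525, -0.188, 0.098], 0.36)]
top clips [([0.525, -0.207, 0.084], 0.76)]
top tube_long []
top tube_short [([0.52, -0.219, 0.096], 0.3)]
top tray [([0.737, 0.39, 0.005], 0.7), ([0.486, 0.446, -0.001], 0.67), ([0.564, 0.219, 0.007], 0.65)]
top weight [([0.6, 0.215, 0.041], 0.57)]
top slide_box [([0.47, -0.055, 0.03], 0.66)]
top cylinder [([0.591, -0.07, 0.062], 0.64), ([0.341, -0.2, 0.01], 0.41)]
top bottle_large [([0.744, 0.193, 0.128], 0.63)]
top bottle_small [([0.772, -0.005, 0.096], 0.92)]
top flask [([0.772, -0.184, 0.051], 0.95)]
top beaker [([0.772, -0.009, 0.094], 0.68), ([0.334, 0.213, 0.02], 0.62)]
top dish [([0.341, -0.196, 0.01], 0.76), ([0.336, 0.213, 0.015], 0.47), ([0.599, -0.071, 0.064], 0.42)]
scene case [([0.574, -0.233, 0.074], 0.
[... 917 characters left out ...]
6), ([0.347, 0.201, 0.048], 0.65)]
scene dish []
{'clock': 0.9, 'joint_pos': array([ 8.36587212e+01,  2.05433903e+01,  6.80651220e-01,  1.80370099e-03,
       -7.01341460e+01, -1.65067632e+01]), 'qvel': array([ 0.07823005,  0.08718811, -0.11388583, -0.03146715,  0.04333965,
        0.05306107]), 'tau': array([-2.33638260e-03, -5.82353067e+01,  2.93289882e+01,  7.00170726e+00,
        1.25493261e-02, -3.85561441e-05]), 'tool_pos': array([0.26211605, 0.62200901, 0.22659052]), 'orientation': array([-1.79999259e+02,  3.46853651e-03, -1.12847429e+02]), 'force': array([-0.04291468, -0.29422753,  0.35381002]), 'moment': array([ 0.03154546, -0.0488641 , -0.01045626]), 'opening': 0.08761025117357753}
```

View pics/top0.png

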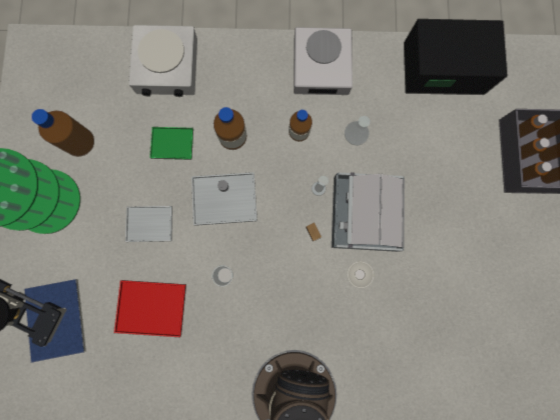

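View pics/scene0.png

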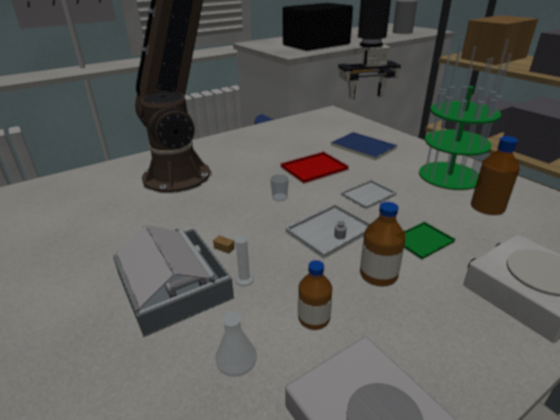

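The top view shows the case at about (368,212). The cover's hinge side is on the right (world -y) and its free edge is on the left. There are several tray candidates:
- Aluminium at (224,199), the larger one, with the weight at (223,186).
- Aluminium at (150,224), smaller.
- Green at (172,143).
- Red at (151,308).
- Blue mat at (55,320).

I choose (224,199) and will check it in a close crop while fitting the poses.

Run:
```python
from h import *
p=snap('top'); im=p['pixels']
cv2.imwrite('pics/c1.png',np.hstack([cv2.resize(im[160:265,310:420],None,fx=4,fy=4,interpolation=cv2.INTER_CUBIC)[:400],cv2.resize(im[160:260,185:265],None,fx=4,fy=4,interpolation=cv2.INTER_CUBIC)]))
for l,z in [('tray',.018),('case',.06),('cover_a',.08)]:
    for d in ctrl.outline_of(p,l)[:3]:
        m=d['pixels'].astype(np.uint8)
        pts=np.argwhere(m)[:,::-1]
        W=np.array([atz(p,q,z)[:2] for q in pts]).astype(np.float32)
        print(l,round(d['confidence'],2),pts.mean(0).round(),[np.round(x,4) for x in cv2.minAreaRect(W)])
print('cam',ray(p,(280,210))[0])
```

```text
tray 0.91 [151. 308.] [array([0.239 , 0.4197]), array([0.1974, 0.1537]), np.float64(87.0262)]
tray 0.86 [224. 199.] [array([0.5653, 0.2189]), array([0.1522, 0.194 ]), np.float64(5.2027)]
tray 0.7 [172. 143.] [array([0.7364, 0.3856]), array([0.1091, 0.1326]), np.float64(0.9978)]
case 0.62 [369. 212.] [array([ 0.5281, -0.2088]), array([0.2135, 0.2269]), np.float64(87.488)]
cover_a 0.7 [375. 210.] [array([ 0.5279, -0.2243]), array([0.1556, 0.2143]), np.float64(88.1162)]
cam [0.36727694 0.06936296 1.19609255]
```

View pics/c1.png

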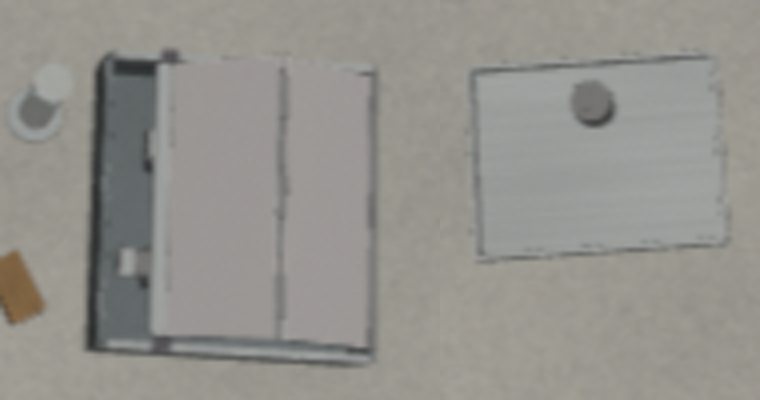

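Call:
{"fn": "carry_out", "kwargs": {
  "increments": [
    [0,0,0,0,0,120,0.5],
    [0,0,0,0,0,170,0.5]
  ]
}}

```text
clock: 2.25
tool_pos: [0.2622, 0.6216, 0.3527]
orientation: [-180.0, -0.1, -112.8]
force: [-0.5, 2.0, 1.0]
opening: 0.073
```

The close crop confirms the large aluminium tray with the weight at px (224,185). The case is turned about -2.3°, and the free edge/bar is at px x≈350. Next I move above the case for a wrist look.

Call:
{"fn": "carry_out", "kwargs": {
  "increments": [
    [0,0,-8,30,-50,0,0.5],
    [0,0,-16,60,-100,0,0.7],
    [0,0,-24,90,-150,0,1],
    [0,0,-32,120,-200,0,1],
    [0,0,-40,150,-260,0,1],
    [0,0,-48,170,-320,0,1],
    [0,0,-56,190,-380,0,1],
    [0,0,-64,210,-440,0,1],
    [0,0,-69.5,220,-500,0,1],
    [0,0,-69.5,230,-560,0,1],
    [0,0,-69.5,240,-620,0,1],
    [0,0,-69.5,250,-680,0,1],
    [0,0,-69.5,255,-730,0,1],
    [0,0,-69.5,258,-760,0,1],
    [0,0,-69.5,258,-760,0,1],
    [0,0,-69.5,258,-760,0,1]
  ]
}}

```text
clock: 4.25
tool_pos: [0.52, -0.1379, 0.3516]
orientation: [180.0, 0.0, 177.6]
force: [-0.6, 0.9, 0.6]
opening: 0.0005
```

```bash
cat >> h.py <<'E'
from scipy.spatial.transform import Rotation as Ro
def wsnap():
    p=snap('wrist');o=p['obs'];T=np.eye(4);T[:3,:3]=Ro.from_euler('xyz',o['orientation'],degrees=True).as_matrix();T[:3,3]=o['tool_pos']
    C=np.linalg.inv(T@np.array(p['hand_eye']));p['rv']=p.get('rvec')
    p['rvec']=cv2.Rodrigues(C[:3,:3])[0];p['tvec']=C[:3,3];return p
E
python3 - <<'E'
from h import *
p=wsnap();cv2.imwrite('pics/w1.png',p['pixels']);print(p['obs']['tool_pos'],p['obs']['orientation'],p['obs']['opening'],'cam',ray(p,(280,210))[0])
for l in ['case','push_bar','ridge','hinge','cylinder','slide_box']:
    print(l,[(np.round(d['centre'],3).tolist(),round(d['confidence'],2)) for d in ctrl.search_frame(p,l)[:2]])
# predicted case model
c=np.array([.52,-.206]);y=np.radians(-2.3);R=np.array([[np.cos(y),-np.sin(y)],[np.sin(y),np.cos(y)]])
for q in [(110,101),(110,-101),(-110,101),(-110,-101)]:
    w=c+R@(np.array(q)/1000);print(q,w.round(3),proj(p,[*w,.06]).round())
E
```

```text
[ 0.52001804 -0.13785701  0.35155778] [1.79988847e+02 2.65011919e-03 1.77621509e+02] 0.0004942987526448142 cam [ 0.51753342 -0.20861015  0.50910824]
case [([0.526, -0.224, 0.088], 0.61)]
push_bar [([0.526, -0.189, 0.098], 0.63)]
ridge [([0.524, -0.23, 0.093], 0.55)]
hinge [([0.532, -0.219, 0.09], 0.82), ([0.465, -0.056, 0.031], 0.29)]
cylinder [([0.602, -0.079, 0.069], 0.61)]
slide_box [([0.467, -0.058, 0.029], 0.71), ([0.534, -0.221, 0.089], 0.21)]
(110, 101) [ 0.634 -0.109] [[208. 200.]]
(110, -101) [ 0.626 -0.311] [[198.  55.]]
(-110, 101) [ 0.414 -0.101] [[351. 200.]]
(-110, -101) [ 0.406 -0.303] [[361.  55.]]
```

View pics/w1.png

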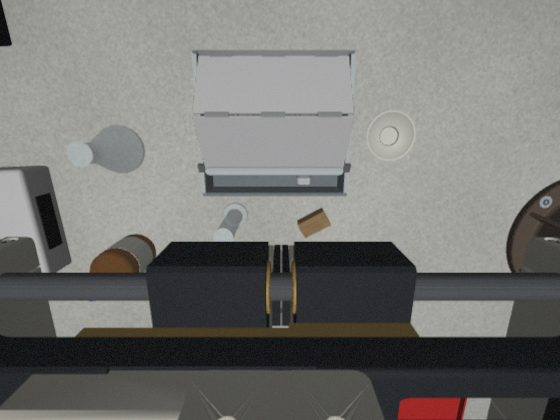

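The wrist view shows the case rim corners at about (205,194), (346,194), (194,52) and (354,51). The ridge is at row 114 and the bar runs from (202,168) to (348,167).

Run:
```python
from h import *
from scipy.optimize import least_squares
p=wsnap()
px=np.array([(204,195),(347,195),(194,51),(354.5,50.5)])
q=np.array([(110,101),(-110,101),(110,-101),(-110,-101)])/1000
W=np.array([atz(p,u,.06)[:2] for u in px]);print(W.round(3))
def f(v):
    y=v[2];R=np.array([[np.cos(y),-np.sin(y)],[np.sin(y),np.cos(y)]]);return (q@R.T+v[:2]-W).ravel()
s=least_squares(f,[.52,-.2,0]);print(s.x,np.degrees(s.x[2]),(s.fun*1000).round(1))
print('ridge z~.11',atz(p,(275,114),.11).round(3),'bar z~.074',atz(p,(202,168),.074).round(3),atz(p,(348,167),.074).round(3))
```

```text
[[ 0.64  -0.117]
 [ 0.421 -0.108]
 [ 0.632 -0.316]
 [ 0.415 -0.308]]
[ 0.52694124 -0.21230856 -0.03709409] -2.1253346936434436 [ 0.7  1.6 -0.4  1.2  1.2 -1.4 -1.6 -1.3]
ridge z~.11 [ 0.525 -0.228  0.11 ] bar z~.074 [ 0.635 -0.16   0.074] [ 0.424 -0.153  0.074]
```

Call:
{"fn": "carry_out", "kwargs": {
  "increments": [
    [0,0,0,0,6,-60,1],
    [0,0,0,0,6,-120,1],
    [0,0,0,0,6,-180,1],
    [0,0,0,0,6,-230,1],
    [0,0,0,0,6,-265,1],
    [0,0,0,0,6,-284,1],
    [0,0,0,0,6,-284,1],
    [0,0,0,0,0,-284,1],
    [0,0,0,0,-8,-284,1]
  ]
}}

```text
clock: 5.78
tool_pos: [0.5206, -0.146, 0.0684]
orientation: [180.0, 0.1, 177.7]
force: [0.1, 2.6, -1.5]
opening: 0.0006
```

Call:
{"fn": "carry_out", "kwargs": {
  "increments": [
    [0,0,0,0,-8,0,1],
    [0,0,0,0,-16,0,1],
    [0,0,0,-1,-24,0,1],
    [0,0,0,-1,-32,0,1],
    [0,0,0,-2,-40,0,1],
    [0,0,0,-2,-46,0,1],
    [0,0,0,-2,-46,0,1]
  ]
}}

```text
clock: 6.65
tool_pos: [0.518, -0.1926, 0.0676]
orientation: [-180.0, -0.0, 177.6]
force: [-0.2, -0.8, 0.8]
opening: 0.0007
```

Run:
```python
from h import *
p=wsnap();q=snap('scene')
cv2.imwrite('pics/w2.png',np.hstack([p['pixels'],q['pixels']])[:, :][::1]) if 0 else cv2.imwrite('pics/w2.png',np.hstack([cv2.resize(p['pixels'],(400,300)),cv2.resize(q['pixels'][180:390,60:340],(400,300))]))
```

```text
(no output)
```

View pics/w2.png

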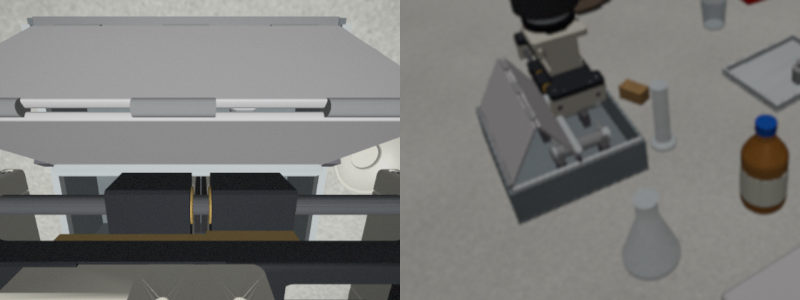

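The fold is under way at roughly 55-60°. Next I raise the fingers and push on B's outer face.

Call:
{"fn": "carry_out", "kwargs": {
  "increments": [
    [0,0,0,0,6,20,1],
    [0,0,0,0,6,60,1],
    [0,0,0,0,0,60,1],
    [0,0,0,0,-15,60,1],
    [0,0,0,-1,-28,60,1],
    [0,0,0,-2,-38,60,1],
    [0,0,0,-2,-48,60,1],
    [0,0,0,-3,-58,60,1],
    [0,0,0,-3,-66,60,1],
    [0,0,0,-3,-74,60,1],
    [0,0,0,-3,-80,60,1],
    [0,0,0,-3,-85,60,1]
  ]
}}

```text
clock: 8.25
tool_pos: [0.5149, -0.2773, 0.1273]
orientation: [180.0, -0.0, 177.6]
force: [-0.3, 1.4, 1.1]
opening: 0.0005
```

Call:
{"fn": "carry_out", "kwargs": {
  "increments": [
    [0,0,0,0,-2,0,1],
    [0,0,0,0,-4,0,1],
    [0,0,0,0,-5,0,1],
    [0,0,0,0,-6,0,1]
  ]
}}

```text
clock: 8.75
tool_pos: [0.5149, -0.2829, 0.1274]
orientation: [180.0, -0.0, 177.7]
force: [-0.3, 0.7, 0.1]
opening: 0.0002
```

Call:
{"fn": "carry_out", "kwargs": {
  "increments": [
    [0,0,0,0,-2,0,1],
    [0,0,0,0,-4,0,1],
    [0,0,0,0,-6,0,1],
    [0,0,0,0,-6,0,1]
  ]
}}

```text
clock: 9.25
tool_pos: [0.5151, -0.2886, 0.1275]
orientation: [180.0, -0.0, 177.6]
force: [-0.8, 4.4, 0.5]
opening: 0.0003
```

Run:
```python
from h import *
q=snap('scene');t=snap('top')
for l in ['ridge','push_bar']: print(l,[(np.round(d['centre'],3).tolist(),round(d['confidence'],2)) for d in ctrl.search_frame(q,l)[:2]])
cv2.imwrite('pics/s2.png',np.hstack([cv2.resize(t['pixels'][160:265,310:420],(440,420),interpolation=cv2.INTER_CUBIC),cv2.resize(q['pixels'][210:345,90:210],(360,420),interpolation=cv2.INTER_CUBIC)]))
```

```text
ridge [([0.609, -0.312, 0.115], 0.58), ([0.346, 0.2, 0.045], 0.56)]
push_bar [([0.624, -0.306, 0.087], 0.72)]
```

View pics/s2.png

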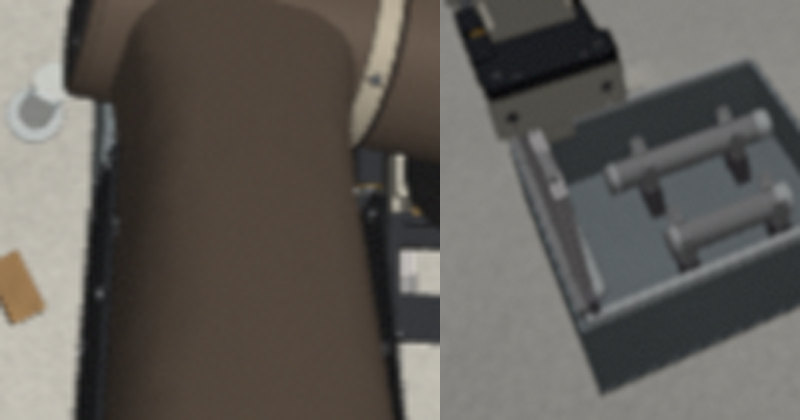

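The cover is almost upright. In the right-hand crop the longer tube is the one further from the camera, at case x=-45 (low world x). I keep pushing until the end stop shows in the force.

Call:
{"fn": "carry_out", "kwargs": {
  "increments": [
    [0,0,0,0,-2,0,1],
    [0,0,0,0,-3,0,1],
    [0,0,0,0,-4,0,1],
    [0,0,0,0,-4,0,1]
  ]
}}

```text
clock: 9.95
tool_pos: [0.5151, -0.2891, 0.1274]
orientation: [179.7, -0.0, 177.7]
force: [-1.8, 25.9, 8.1]
opening: 0.0005
```

Call:
{"fn": "carry_out", "kwargs": {
  "increments": [
    [0,0,0,0,4,0,1],
    [0,0,0,0,40,10,0.7],
    [0,0,0,-15,90,60,0.43],
    [0,0,0,-32,130,120,0.43],
    [0,0,0,-32,150,150,0.43],
    [0,0,0,-32,150,150,0.43],
    [0,0,0,-32,150,150,0.43]
  ]
}}

```text
clock: 10.82
tool_pos: [0.4833, -0.1431, 0.2778]
orientation: [-180.0, 0.1, 177.7]
force: [-0.5, 0.2, -0.8]
opening: 0.049
```

Run:
```python
from h import *
p=wsnap();cv2.imwrite('pics/w3.png',p['pixels']);print(p['obs']['tool_pos'],p['obs']['orientation'],p['obs']['opening'])
for l in ['tube_long','tube_short','clips','ridge','push_bar']:
    print(l,[(np.round(d['centre'],3).tolist(),round(d['confidence'],2)) for d in ctrl.search_frame(p,l)[:2]])
for d in ctrl.outline_of(p,'tube_long')[:2]:
    m=np.argwhere(d['pixels'])[:,::-1];W=np.array([atz(p,u,.047)[:2] for u in m]).astype(np.float32)
    print(m.min(0),m.max(0),[np.round(x,4) for x in cv2.minAreaRect(W)])
print('pred axis ends',proj(p,[[.4827,-.190,.053],[.485,-.125,.053],[.480,-.255,.053]]).round())
```

```text
[ 0.48327016 -0.14307469  0.27777946] [-1.79996069e+02  7.07343250e-02  1.77672974e+02] 0.049027681295588765
tube_long [([0.484, -0.201, 0.053], 0.62), ([0.522, -0.296, 0.12], 0.16)]
tube_short [([0.576, -0.195, 0.052], 0.72)]
clips [([0.536, -0.254, 0.003], 0.89)]
ridge [([0.521, -0.299, 0.129], 0.94), ([0.574, -0.194, 0.049], 0.55)]
push_bar []
[271  94] [288 199] [array([ 0.4842, -0.1909]), array([0.1304, 0.0216]), np.float64(88.0591)]
pred axis ends [[281. 150.]
 [281. 201.]
 [281.  94.]]
```

View pics/w3.png

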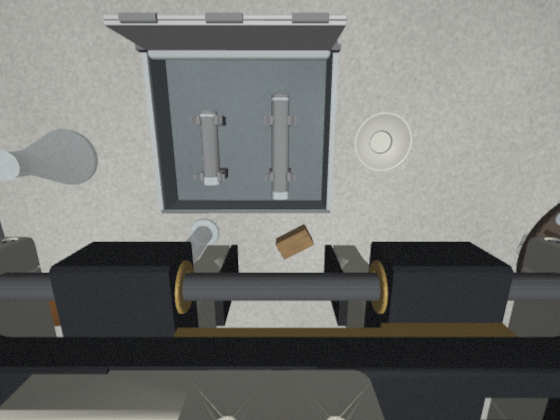

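The wrist view shows the cover upright with the two panels together. The long tube runs from (281,95) to (281,198) and its size fit is 130x22 mm. The shorter tube is at x≈210. Next is the grasp descent.

Call:
{"fn": "carry_out", "kwargs": {
  "increments": [
    [0,0,0,1,-30,-40,0.43],
    [0,0,0,1,-48,-95,0.43],
    [0,0,0,1,-48,-150,0.43],
    [0,0,0,1,-48,-200,0.43],
    [0,0,0,1,-48,-230,0.43],
    [0,0,0,1,-48,-247,0.43],
    [0,0,0,1,-48,-247,0.43],
    [0,0,0,1,-48,-247,0.43]
  ]
}}

```text
clock: 12.18
tool_pos: [0.4846, -0.1912, 0.0311]
orientation: [-180.0, 0.0, 177.7]
force: [0.1, 0.9, -0.2]
opening: 0.05
```

Call:
{"fn": "carry_out", "kwargs": {
  "increments": [
    [0,0,0,0,0,0,1],
    [0,0,0,0,0,0,1],
    [0,0,0,0,0,0,1],
    [0,0,0,0,0,0,1],
    [0,0,0,0,0,0,1]
  ]
}}

```text
clock: 12.8
tool_pos: [0.4839, -0.191, 0.0308]
orientation: [-180.0, -0.0, 177.7]
force: [-2.2, 0.6, 6.0]
opening: 0.0214
```

Call:
{"fn": "carry_out", "kwargs": {
  "increments": [
    [0,0,0,0,0,4,1],
    [0,0,0,0,0,9,1],
    [0,0,0,0,0,15,1],
    [0,0,0,0,0,25,1],
    [0,0,0,0,0,45,1],
    [0,0,0,0,0,80,1],
    [0,0,0,0,0,130,1],
    [0,0,0,0,0,170,1],
    [0,0,0,0,0,190,1],
    [0,0,0,0,0,190,1]
  ]
}}

```text
clock: 14.05
tool_pos: [0.4857, -0.1912, 0.2235]
orientation: [-180.0, 0.3, 177.7]
force: [-0.9, -0.1, -0.8]
opening: 0.0211
```

Run:
```python
from h import *
p=wsnap();q=snap('scene');t=snap('top')
m=np.vstack([np.hstack([cv2.resize(p['pixels'],(400,300)),cv2.resize(q['pixels'][180:360,90:330],(400,300))]),np.hstack([cv2.resize(t['pixels'][165:240,185:285],(400,300),interpolation=cv2.INTER_CUBIC),np.zeros((300,400,3),np.uint8)])])
cv2.imwrite('pics/lift.png',m)
for l in ['tube_long','tube_short']: print(l,[(np.round(d['centre'],3).tolist(),round(d['confidence'],2)) for d in ctrl.search_frame(q,l)[:2]],[(np.round(d['centre'],3).tolist(),round(d['confidence'],2)) for d in ctrl.search_frame(p,l)[:2]])
# tray corners from crop c1 (top image), rim z .018
px=np.array([(474,71),(712,58),(728,244),(480,259)],float);px=np.c_[(px[:,0]-440)/4+185,px[:,1]/4+160]
W=np.array([atz(t,u,.018)[:2] for u in px]);print(W.round(3),W.mean(0).round(3))
print('weight',[(np.round(d['centre'],3).tolist(),round(d['confidence'],2)) for d in ctrl.search_frame(t,'weight')[:2]], atz(t,((593-440)/4+185,103/4+160),.046).round(3))
```

```text
tube_long [([0.494, -0.21, 0.239], 0.77), ([0.579, -0.196, 0.049], 0.67)] [([0.485, -0.22, 0.243], 0.61)]
tube_short [([0.577, -0.195, 0.051], 0.6)] [([0.571, -0.198, 0.049], 0.71)]
[[0.627 0.314]
 [0.64  0.132]
 [0.497 0.117]
 [0.483 0.303]] [0.562 0.217]
weight [([0.6, 0.215, 0.039], 0.67)] [0.598 0.219 0.046]
```

View pics/lift.png

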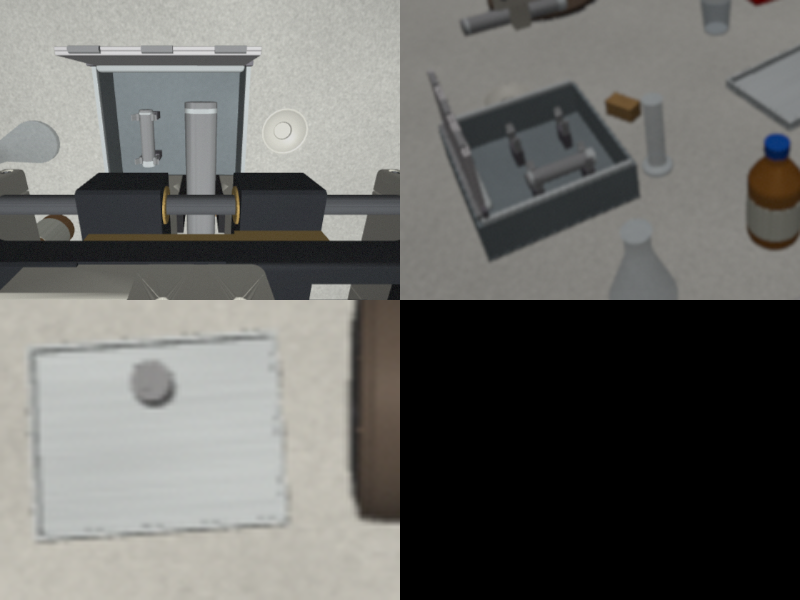

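The tube is held level, the cover is still folded and the short tube is still in its clips. The tray centre is about (0.563, 0.217) with yaw about 4.5°, and the weight sits at tray x≈+36 mm. My target for the tube is tray x≈-27, which is (0.536, 0.215).

Call:
{"fn": "carry_out", "kwargs": {
  "increments": [
    [0,0,0,3,20,0,1],
    [0,0,1,10,60,0,1],
    [0,0,2,15,110,0,1],
    [0,0,3,20,160,0,1],
    [0,0,4,27,210,0,1],
    [0,0,5,32,260,0,1],
    [0,0,6,40,310,0,1],
    [0,0,7,45,355,0,1],
    [0,0,7,50,390,0,1],
    [0,0,7,50.5,406,-20,1],
    [0,0,7,50.5,406,-60,1],
    [0,0,7,50.5,406,-100,1],
    [0,0,7,50.5,406,-120,1],
    [0,0,7,50.5,406,-120,1],
    [0,0,7,50.5,406,-120,1]
  ]
}}

```text
clock: 16.32
tool_pos: [0.5353, 0.2154, 0.1013]
orientation: [180.0, 0.1, -175.3]
force: [-0.6, -0.4, -1.0]
opening: 0.0212
```

Run:
```python
from h import *
p=wsnap();cv2.imwrite('pics/w5.png',p['pixels']);print(p['obs']['tool_pos'],p['obs']['orientation'],p['obs']['opening'])
for l in ['tray','weight','tube_long']: print(l,[(np.round(d['centre'],3).tolist(),round(d['confidence'],2)) for d in ctrl.search_frame(p,l)[:2]])
```

```text
[0.53526145 0.21535195 0.10134936] [ 1.79987766e+02  5.48212944e-02 -1.75331227e+02] 0.021247053957837533
tray [([0.577, 0.17, 0.004], 0.91), ([0.306, 0.414, 0.01], 0.76)]
weight [([0.596, 0.217, 0.032], 0.77)]
tube_long [([0.538, 0.184, 0.121], 0.87), ([0.726, 0.193, 0.036], 0.72)]
```

View pics/w5.png

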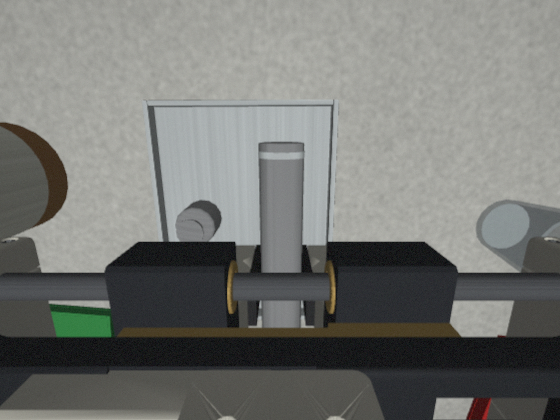

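The tube is over the tray. The tray's rear rim corners are at (147,102) and (337,100), and the weight is at about (195,222). I check those numbers quickly before lowering.

Run:
```python
from h import *
p=wsnap()
for u in [(147,102),(337,100)]: print(atz(p,u,.018).round(4))
for a,b in [((266,152),(266,240)),((301,152),(301,240))]: print(atz(p,a,.112).round(4),atz(p,b,.112).round(4))
```

```text
[0.6447 0.1327 0.018 ]
[0.5014 0.1196 0.018 ]
[0.5479 0.1556 0.112 ] [0.5449 0.2007 0.112 ]
[0.5311 0.1542 0.112 ] [0.5266 0.1991 0.112 ]
```

Call:
{"fn": "carry_out", "kwargs": {
  "increments": [
    [0,0,0,0,0,-30,1],
    [0,0,0,0,0,-55,1],
    [0,0,0,0,0,-75,1],
    [0,0,0,0,0,-85,1],
    [0,0,0,0,0,-90,1],
    [0,0,0,0,0,-92,1],
    [0,0,0,0,0,-92,1]
  ]
}}

```text
clock: 17.45
tool_pos: [0.5349, 0.2152, 0.0091]
orientation: [180.0, 0.0, -175.3]
force: [0.1, -0.1, -0.9]
opening: 0.0212
```

Call:
{"fn": "carry_out", "kwargs": {
  "increments": [
    [0,0,0,3,0,0,1],
    [0,0,0,3,0,-2,1],
    [0,0,0,3,0,-3.3,1],
    [0,0,0,3,0,-3.3,1],
    [0,0,0,3,0,-3.3,1]
  ]
}}

```text
clock: 18.08
tool_pos: [0.5376, 0.215, 0.0053]
orientation: [-180.0, -0.0, -175.3]
force: [0.4, 0.0, -1.0]
opening: 0.0211
```

Call:
{"fn": "carry_out", "kwargs": {
  "increments": [
    [0,0,0,0,0,-0.7,1],
    [0,0,0,0,0,-0.7,1],
    [0,0,0,0,0,-0.7,0.72],
    [0,0,0,0,0,-0.7,0.68],
    [0,0,0,0,0,-0.7,0.68],
    [0,0,0,0,0,-0.7,0.68],
    [0,0,0,0,0,10,0.68],
    [0,0,0,0,0,30,0.68]
  ]
}}

```text
clock: 19.08
tool_pos: [0.5373, 0.2147, 0.0355]
orientation: [-180.0, -0.1, -175.4]
force: [0.4, 0.1, 0.5]
opening: 0.028
```

Call:
{"fn": "carry_out", "kwargs": {
  "increments": [
    [0,0,0,0,0,40,0.68],
    [0,0,0,0,0,90,0.68],
    [0,0,0,0,0,150,0.68],
    [0,0,0,0,0,200,0.68],
    [0,0,0,-40,60,200,0.68],
    [0,0,0,-70,110,200,0.68],
    [0,0,0,-70,110,200,0.68]
  ]
}}

```text
clock: 19.95
tool_pos: [0.4658, 0.3277, 0.2364]
orientation: [179.9, 0.0, -175.1]
force: [0.2, -0.8, 0.5]
opening: 0.028
```

Run:
```python
from h import *
p=wsnap();q=snap('scene');t=snap('top')
m=np.vstack([np.hstack([cv2.resize(p['pixels'],(400,300)),cv2.resize(q['pixels'][180:360,90:330],(400,300))]),np.hstack([cv2.resize(t['pixels'][165:240,185:285],(400,300),interpolation=cv2.INTER_CUBIC),cv2.resize(t['pixels'][160:265,300:440],(400,300),interpolation=cv2.INTER_CUBIC)])])
cv2.imwrite('pics/end.png',m)
for n,pp in [('w',p),('s',q),('t',t)]:
  for l in ['tube_long','tube_short','weight','ridge']: print(n,l,[(np.round(d['centre'],3).tolist(),round(d['confidence'],2)) for d in ctrl.search_frame(pp,l)[:2]])
```

```text
w tube_long [([0.537, 0.21, 0.024], 0.87), ([0.574, 0.206, 0.006], 0.74)]
w tube_short []
w weight [([0.594, 0.223, 0.034], 0.94)]
w ridge [([0.728, 0.206, 0.062], 0.28)]
s tube_long [([0.545, 0.207, 0.022], 0.73)]
s tube_short [([0.582, -0.195, 0.05], 0.78), ([0.584, -0.311, 0.131], 0.45)]
s weight [([0.617, 0.215, 0.03], 0.75), ([0.578, -0.198, 0.048], 0.49)]
s ridge []
t tube_long [([0.534, 0.213, 0.022], 0.79)]
t tube_short [([0.572, -0.198, 0.052], 0.78), ([0.52, -0.301, 0.121], 0.15)]
t weight [([0.342, -0.197, 0.011], 0.68), ([0.6, 0.218, 0.039], 0.61)]
t ridge [([0.52, -0.297, 0.12], 0.6), ([0.567, 0.218, 0.002], 0.36)]
```

View pics/end.png

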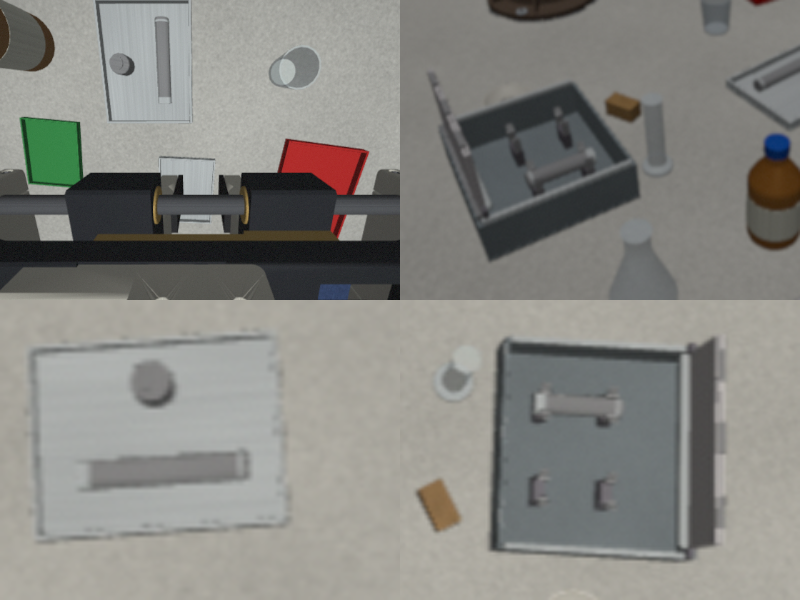

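The tube lies flat in the tray beside the weight. The cover is folded, the short tube is in its clips, the bystanders are in place and the gripper is clear.

```bash
python3 -c "
from plant import ctrl
print(ctrl.close_job())"
```

```text
the job is handed in; nothing more can be done
None
```

The job is done and handed in at about 20 s of the 64 s allowed; the hand-in reported no verdict.

- **Cover:** I pushed it by the bar, then by panel B's outer face, to the end stop (about 26 N). After I let go, the wrist view showed it upright with the panels together. I did not measure the angle itself.
- **Longer tube:** I gripped it at 21 mm opening, pulled it out of its clips and lowered it while still held. At release the fingertips were about 1 mm above the tray floor. No floor contact showed in the force, so it may have settled the last millimetre or so.
- **Final pictures:** The tube lies flat in the larger aluminium tray beside the weight, centred at about (0.537, 0.213) m. The shorter tube is still in its clips, the weight, cylinder, slide box and other bystanders in view look unmoved, and the gripper is clear.
- **Disagreements:** The tray edge position differed by about 5 mm between the top and wrist views, so I shifted the tube 3 mm before setting it down. The scene camera's positions for the weight and ridge were 1–2 cm or more off the other views, so I did not use them.

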